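# Finish the carton layer, then hold the strap tensioner open

### The job

Finish the pinwheel layer on the plywood pallet slab: set the two loose cartons into its two empty outlined places (either carton in either place), lined up with the outlines, and let go of them. Then, with the fingers on the black idler post, push the strap tensioner's sprung arm back past its ratchet click until it is nearly at its rubber stop, well clear of the pawl, and finish while still holding it there against its spring, so that I can thread the strap; leave the cartons already laid and the other things on the bench alone.

Things in the scene. Friction and masses are not known exactly. Their poses are not given: they have to be found in the camera images.
- carton1_grip (a point): First loose gable-top cardboard carton: body 96 long x 60 wide x 50 mm high, with an upright cardboard carry tab on top, 52 long x 12 thick x 40 mm high, centred and running along the carton's length (whole height 90 mm, 0.15 to 0.31 kg). This point is the middle of the tab, 70 mm above the carton's underside; x along the length, z up.
- carton2_grip (a point): Second loose one, the same: gable-top cardboard carton: body 96 long x 60 wide x 50 mm high, with an upright cardboard carry tab on top, 52 long x 12 thick x 40 mm high, centred and running along the carton's length (whole height 90 mm, 0.15 to 0.31 kg). This point is the middle of the tab, 70 mm above the carton's underside; x along the length, z up.
- carton3_grip (a point): Already laid in its place on the slab, the same make: gable-top cardboard carton: body 96 long x 60 wide x 50 mm high, with an upright cardboard carry tab on top, 52 long x 12 thick x 40 mm high, centred and running along the carton's length (whole height 90 mm, 0.15 to 0.31 kg). This point is the middle of the tab, 70 mm above the carton's underside; x along the length, z up.
- carton4_grip (a point): Already laid in its place on the slab, the same make: gable-top cardboard carton: body 96 long x 60 wide x 50 mm high, with an upright cardboard carry tab on top, 52 long x 12 thick x 40 mm high, centred and running along the carton's length (whole height 90 mm, 0.15 to 0.31 kg). This point is the middle of the tab, 70 mm above the carton's underside; x along the length, z up.
- spot1: Empty place on the fixed slab (plywood, 200 x 200 mm, top 18 mm above the bench): an outline drawn on its top, 98 x 62 mm. Origin at the outline's centre on the slab's top face; x along its long side, z up. A carton set down here has its tab's middle 70 mm above this origin; the neighbours then stand 8 mm away.
- spot2: The other empty place, the same, a quarter turn from spot1. Origin at the outline's centre on the slab's top face; x along its long side.
- spot3: Place of carton3, already filled; same outline, origin and axes.
- spot4: Place of carton4, already filled; same outline, origin and axes.
- tens_base: Strap tensioner's grey base plate, 280 x 200 mm, 10 mm thick, fixed to the bench. Origin on the arm's pivot axis, at bench level; its x axis is the direction of the arm at rest (joint 0), z up. The arm swings clockwise seen from above, from +x towards -y of this frame. All parts other than the idler post stay below 60 mm; on the arm's path they stay below 40 mm.
- idler: Black idler post standing upright on the arm 130 mm from the pivot axis, 36 mm diameter (40 mm at its thin end flanges), 60 mm high, its underside 34 mm and its top 94 mm above the bench (a steel bolt head adds 4 mm). Origin at the centre of its underside; it travels with the arm and can also roll stiffly about its own upright axis (so its x and y axes mean nothing).
- tensioner (a joint): Angle of the sprung arm: 0 at rest, grows as it is pushed back (clockwise from above) to 0.85 at the black rubber stop post. Push at the idler: 4 N at first, 6 N by 0.3, 15 to 19 N on the pawl's ramp just before the click, 8 to 11 N beyond. Its nose meets the ramp at about 0.38 and clicks past at about 0.55. Let go before that, it springs back to 0; after, it falls back on the pawl at about 0.55.
- pawl (a joint): Sprung pawl slider beyond the arm's tip: 0 when out (home), up to 0.014 m as the arm's nose pushes it outwards; it snaps back to 0 at the click.
- driver: Bystander: black-handled screwdriver, 170 mm, lying; origin on the bench under its length.
- roll: Bystander: roll of brown tape, 72 mm diameter, 24 mm high; origin at the centre of its underside.
- jar: Bystander: clear jar, 56 mm diameter, 70 mm high; origin at the centre of its underside.

How it is judged:
By the outcome, as a careful person would: the job done as asked, in the order asked, and still so for the second after the job is handed in, while the arm keeps its last pose, push and grip.
It also fails if it takes over 59 s, if anything falls off the work surface, if the arm or the gripper's body presses on something with over 40 N, if the wrist force passes 120 N, or if a joint passes its speed limit or range.

### The arm

A 6-joint arm with a two-finger parallel gripper is mounted at the origin on the work surface. World frame = base frame: x ahead of the robot, y to its left, z up, the work surface at z = 0. Lengths are in m, angles in rad, forces in N, time in s.
With the tool pointing down it reaches from about 0.35 to 0.85 m from the base axis. Payload 8.1 kg.
Tool frame: the origin (TCP) lies at the very end of the fingers, on their centre line; the grasp point (between the pads) lies 19 mm behind it (pinch_z is the distance from the TCP to the grasp point, in m); z points along the fingers, y is the direction in which the jaws open and shut (so a half turn about z gives the same grasp; the last joint's range is limited). The gripper opens to 93 mm and grips with 3 to 60 N. Pads are 15 mm wide; open, the fingers measure 128 mm over their backs; the gripper's body (75 mm by 188 mm) begins 65 mm behind the grasp point.
Start: joints at [1.209, 0.13, 1.488, -0, 1.523, -0.085], TCP at [0.164, 0.577, 0.219] pointing down, gripper open.
Joint ranges: [-2.96, 2.96], [-0.89, 2.26], [0.02, 2.5], [-1.34, 4.48], [0, 2.73], [-2.66, 2.66]. Speed limits (rad/s): [2.39, 2.39, 2.79, 3.14, 3.14, 3.14].

### API

Orientations are given as a rotation vector (axis times angle).
In Python, from plant import * gives the robot as it stands.
- The arm moves only by the tool move_arm, never from a script. Its argument "series" is a list of rows, each a list of 7 numbers: the shift along the tool's x, y, z each as a share of 10 cm, from -1 to 1, then the turn, a rotation vector about the tool's x, y, z each as a share of 180 degrees, from -1 to 1, then the opening, from -1 (shut) to 1 (fully open). In form: [[dx, dy, dz, rx, ry, rz, jaw], ...]. A call has 1 to 8 rows; each row is the pose to reach, as a shift and turn from the pose commanded when the call began, along the tool's axes at that moment, turning the shorter way round; what a row does not reach only later rows make up. A row lasts 1/10 s, in which the tool goes at most 50 mm and 8.59 degrees, less where a joint would pass 70% of its speed; a pose out of reach is approached as far as the arm can. A call with a number of a shift or a turn outside -1 to 1 is refused whole. A call with a gripper value outside its range is refused whole. The fingers move at their own pace and stop on an object; "squeeze" is the grip in N (left out, the last holds). Time passes only in rows, so rows that repeat a pose let the fingers close. It gives the time, the measured TCP pose, the force and the opening at its end, in the units of the state.
- read_state(): the state, without advancing time (a new reading comes with each control period).
- read_camera(name): name is "scene" or "top"; returns a dict with "frame" (480x640x3 uint8, red, green, blue), "K" (3x3 intrinsics, pixels), "rvec" (rotation vector, rad) and "tvec" (3), from world to camera coordinates, as OpenCV has them. Camera axes: x right, y down, z forward; pixel columns grow to the right and rows downward; lengths in m; the calibration is good to about 2 mm. A picture is of the moment at which its call begins. There is no depth.
- close_job(): hands the job in, once; it reports no verdict.
The state is a dict: "t": time; "q": joint angles; "dq": joint speeds; "joint_torque": joint torques, N m; "tool_pos": TCP position; "orientation": TCP orientation; "force": force on the tool from outside, world axes, zero at the start; "wrist_torque": the same for the moment, N m; "opening": finger opening in m.
Only numpy, scipy, OpenCV 4.12 (cv2) and the standard library are available. Lean on these libraries where they do the work, as an engineer would, in place of code of your own. Each camera call takes 0.05 s, during which the arm holds its last target.

## Working session

There is one attempt and no reset: what is moved stays moved. The work goes in short steps, Python scripts to look and compute and a tool call to move; the robot and the scene stay as the last step left them, time stands still between calls to the robot, and variables do not carry over. Pictures are saved under pics/ and viewed, and the job is handed in when it is done.

Besides the shell and the picture viewer there is one more tool, called in YAML: its name, and indented under it one key for each argument. move_arm: Moves the arm, as the interface text tells. Shift numbers are shares of 10 cm and turn numbers shares of 180 degrees, none past 1 either way. Its arguments: {"type":"object","properties":{"series":{"type":"array","items":{"type":"array","items":{"type":"number"}}},"squeeze":{"type":"number"}},"required":["series"]}

```bash
mkdir -p pics; python3 - <<'E'
from plant import *
import cv2,pickle
s=read_state();print({k:(s[k]) for k in('t','tool_pos','orientation','opening','force')})
for n in('scene','top'):
    c=read_camera(n);cv2.imwrite(f'pics/{n}0.png',c['frame'][:,:,::-1]);pickle.dump(c,open(f'{n}0.pkl','wb'));print(n,c['K'],c['rvec'],c['tvec'])
E
```

```text
{'t': 0.0, 'tool_pos': array([0.16376755, 0.57663982, 0.21760593]), 'orientation': array([-4.33343122e-01, -3.11118060e+00,  2.74047692e-03]), 'opening': 0.09269003234124729, 'force': array([ 0.6312117 , -0.42164823, -0.68784519])}
scene [[562.25517611   0.         311.72283102]
 [  0.         562.25517611 237.67850288]
 [  0.           0.           1.        ]] [ 2.14303722  1.36739594 -0.45841423] [-0.26583266 -0.34374619  1.57819693]
top [[580.24816868   0.         317.83029644]
 [  0.         580.24816868 230.90522358]
 [  0.           0.           1.        ]] [ 2.16877304 -2.1119055   0.16992797] [0.05166596 0.59479584 1.48543256]
```

View pics/scene0.png

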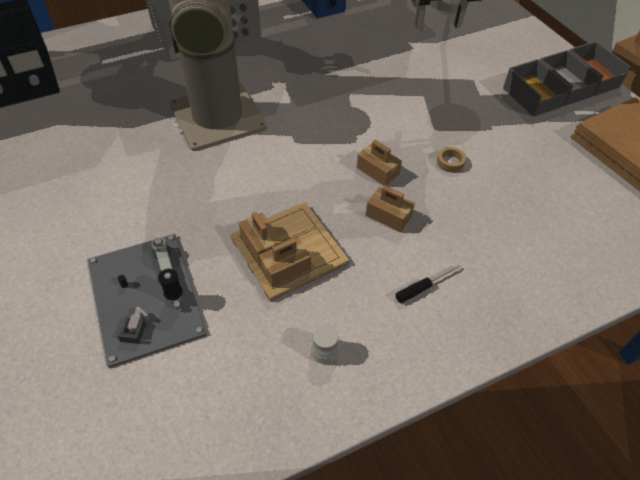

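View pics/top0.png

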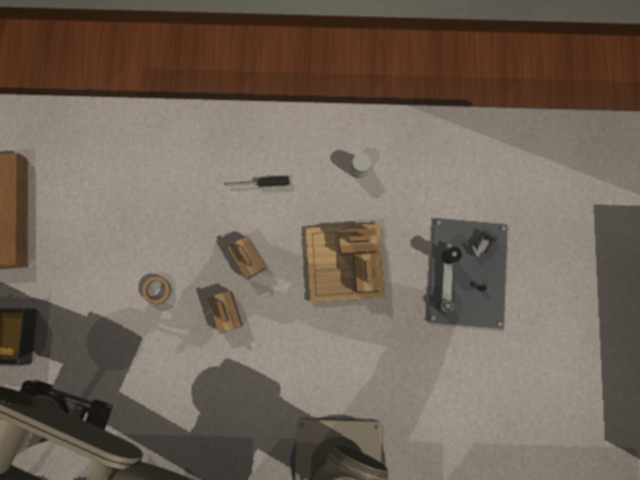

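The scene view shows the loose cartons near (380,160) and (390,207), the slab at (290,250), and the tensioner at (147,300). In the top view the cartons are at (247,256) and (226,311), the slab at (345,262), and the tensioner at (468,272). I'll zoom in next.

```bash
cat > h.py <<'E'
import numpy as np,cv2,pickle
def load(n): return pickle.load(open(n+'.pkl','rb'))
def ray(c,px,z):
    R=cv2.Rodrigues(np.array(c['rvec'],float))[0];t=np.array(c['tvec'],float).ravel()
    d=R.T@np.linalg.solve(c['K'],np.array([px[0],px[1],1.]));o=-R.T@t
    return o+d*(z-o[2])/d[2]
def proj(c,P): return cv2.projectPoints(np.array(P,float).reshape(-1,3),np.array(c['rvec'],float),np.array(c['tvec'],float),np.array(c['K']),None)[0].reshape(-1,2)
def crop(c,box,f,name):
    x0,y0,x1,y1=box
    im=cv2.resize(c['frame'][y0:y1,x0:x1],None,fx=f,fy=f,interpolation=cv2.INTER_CUBIC)
    im=cv2.convertScaleAbs(im,alpha=1.3,beta=10)
    cv2.imwrite(name,im[:,:,::-1])
E
python3 - <<'E'
from h import *
s=load('scene0');t=load('top0')
crop(t,(190,210,390,340),4,'pics/t_c.png')
crop(s,(220,130,420,300),3.5,'pics/s_c.png')
crop(t,(405,205,525,335),4.5,'pics/t_t.png')
crop(s,(80,225,215,370),4,'pics/s_t.png')
E
```

```text
(no output)
```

View pics/t_c.png

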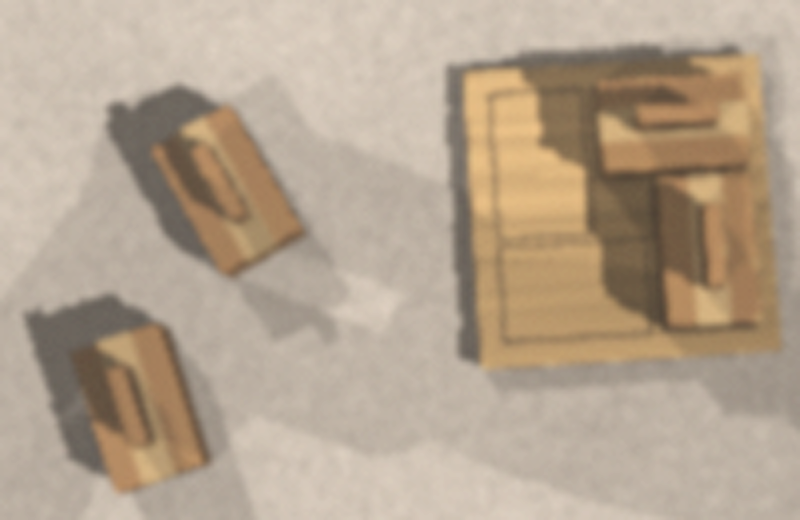

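View pics/s_c.png

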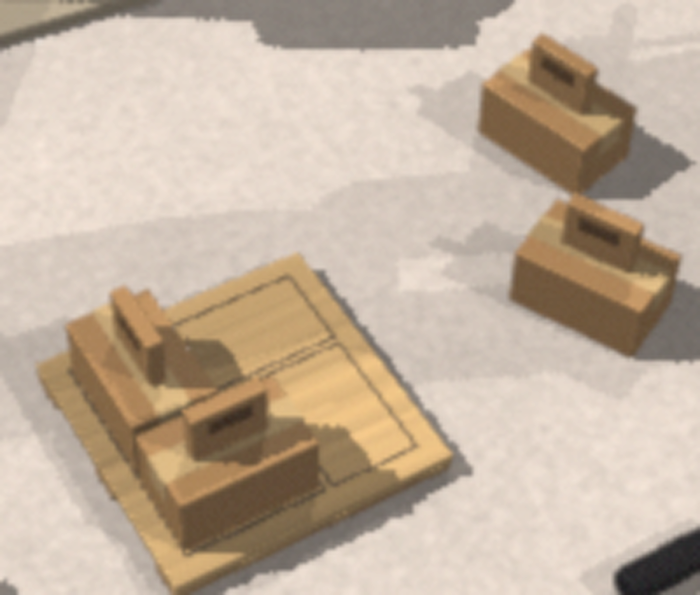

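View pics/t_t.png

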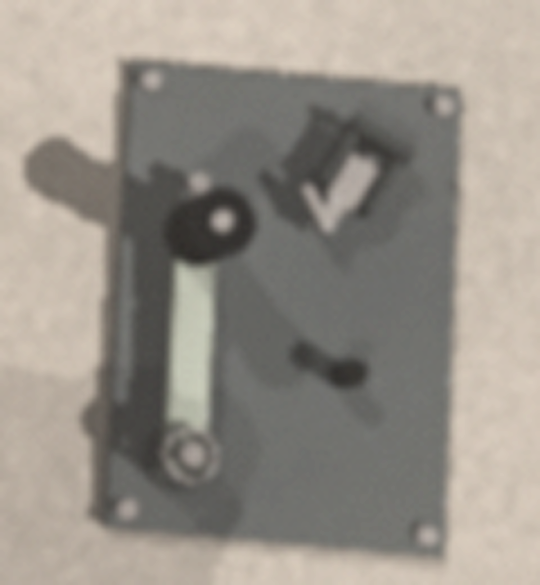

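View pics/s_t.png

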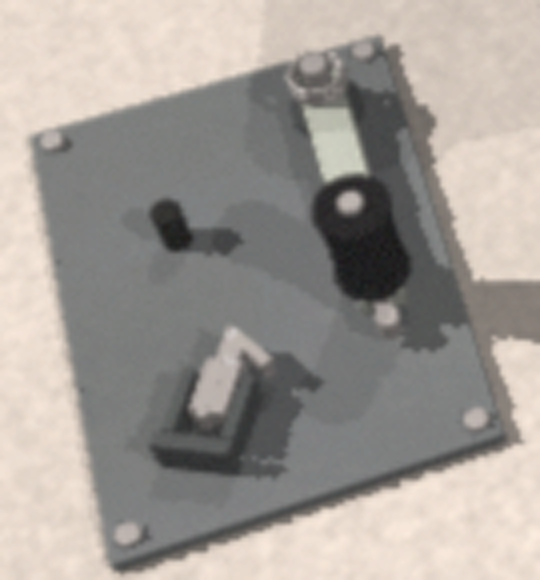

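```bash
python3 - <<'E'
from h import *
s=load('scene0');t=load('top0')
def z(c,box,f):
    x0,y0,x1,y1=box
    im=cv2.resize(c['frame'][y0:y1,x0:x1],None,fx=f,fy=f,interpolation=cv2.INTER_CUBIC)
    im=cv2.convertScaleAbs(im,alpha=1.5,beta=10)
    for k in range(x0,x1,10): cv2.putText(im,str(k),(int((k-x0+.5)*f),9),0,.33,(255,0,0),1);cv2.line(im,(int((k-x0+.5)*f),10),(int((k-x0+.5)*f),16),(255,0,0),1)
    for k in range(y0,y1,10): cv2.putText(im,str(k),(0,int((k-y0+.5)*f)),0,.33,(255,0,0),1);cv2.line(im,(24,int((k-y0+.5)*f)),(30,int((k-y0+.5)*f)),(255,0,0),1)
    return im
def sv(n,*a): cv2.imwrite(n,np.hstack(a)[:,:,::-1])
sv('pics/za.png',z(t,(222,228,272,283),8),z(t,(202,283,252,338),8))
sv('pics/zb.png',z(s,(360,183,415,233),7),z(s,(352,135,407,185),7))
sv('pics/zc.png',z(t,(300,215,395,308),6))
sv('pics/zd.png',z(s,(228,200,352,298),6))
E
```

```text
(no output)
```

View pics/za.png

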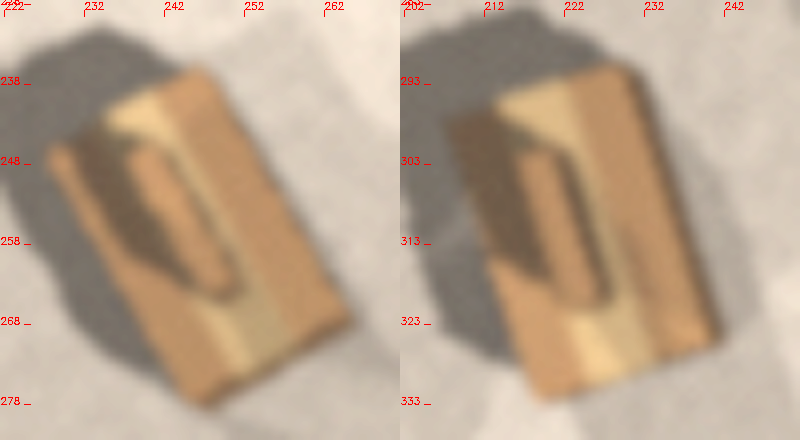

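View pics/zb.png

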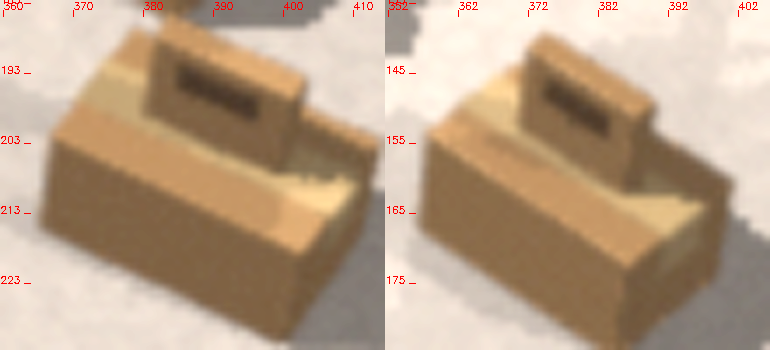

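View pics/zc.png

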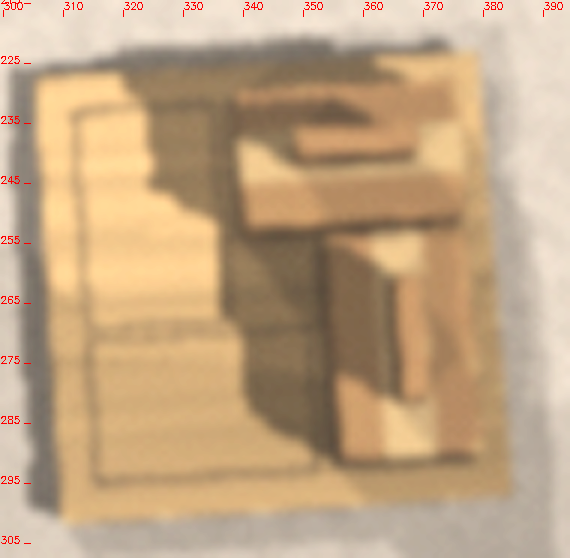

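View pics/zd.png

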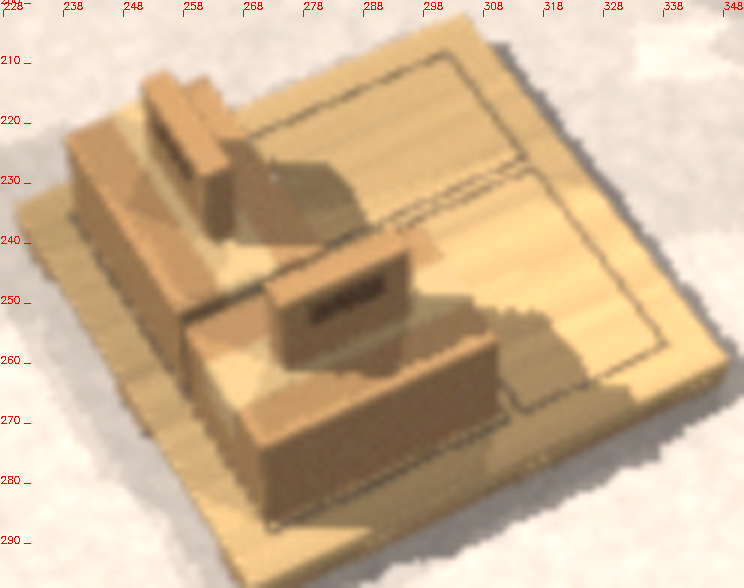

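```bash
cat > fit.py <<'E'
from h import *
from scipy.optimize import least_squares
def full(o,f,pts): return [(o[0]+(u+.5)/f-.5,o[1]+(v+.5)/f-.5) for u,v in pts]
def fit(xy,model):
    xy=np.array(xy)[:,:2];m=np.array(model)
    mc=m-m.mean(0);xc=xy-xy.mean(0)
    th=np.arctan2((mc[:,0]*xc[:,1]-mc[:,1]*xc[:,0]).sum(),(mc*xc).sum())
    R=np.array([[np.cos(th),-np.sin(th)],[np.sin(th),np.cos(th)]])
    t=xy.mean(0)-R@m.mean(0)
    return t,th,(xy-(m@R.T+t))*1e3
E
python3 - <<'E'
from fit import *
np.set_printoptions(precision=4,suppress=True)
s=load('scene0');t=load('top0')
def rep(n,r): print(n,r[0],np.degrees(r[1]).round(2),'res mm',r[2].round(1).tolist())
h=[.048,.030]
def W(c,px,zs): return [ray(c,p,z) for p,z in zip(px,zs)]
# slab
tp=W(t,full((300,215),6,[(75,108),(90,332),(92,342),(98,487),(318,468),(310,328),(36,77),(478,52),(513,493),(65,524)]),[.018]*10)
tm=[(.083,.083),(-.015,.083),(-.021,.083),(-.083,.083),(-.083,-.015),(-.021,-.015),(.1,.1),(.1,-.1),(-.1,-.1),(-.1,.1)]
rep('slab top',fit(tp,tm))
sp=W(s,full((228,200),6,[(447,53),(527,157),(537,170),(667,345),(523,413),(273,530),(465,13),(728,360),(15,205),(250,588)]),[.018]*10)
sm=[(-.083,.083),(-.021,.083),(-.015,.083),(.083,.083),(.083,.021),(.083,-.083),(-.1,.1),(.1,.1),(-.1,-.1),(.1,-.1)]
rep('slab scene',fit(sp,sm))
a,b=.048,.030
# A top: left(+y,+x?)...
A=W(t,full((222,228),8,[(50,150),(198,70),(345,318),(205,405)]),[.05]*4)
B=W(t,full((202,283),8,[(45,118),(225,65),(312,343),(145,402)]),[.05]*4)
m=[(a,b),(a,-b),(-a,-b),(-a,b)]
rep('A top',fit(A,m));rep('B top',fit(B,m))
A=W(s,full((360,183),7,[(50,133),(300,255),(378,145),(42,228),(285,343)]),[.05]*3+[0]*2)
B=W(s,full((352,135),7,[(43,133),(243,268),(348,183),(35,230),(235,348),(330,280)]),[.05]*3+[0]*3)
print(np.array(A)[:,:2].tolist());print(np.array(B)[:,:2].tolist())
mm=[(-a,-b),(a,-b),(a,b),(-a,-b),(a,-b)]
mm=[(-a,-b),(a,-b),(a,b),(-a,-b),(a,-b),(a,b)]
for k in (0,1):
  mm2=mm if k==0 else [(-a,b),(-a,-b),(a,-b)]*2
  rep('A sc',fit(A,mm2[:5]));rep('B sc',fit(B,mm2))
# idler bolt, pivot triangulate
f=lambda c,o,ff,p: full(o,ff,[p])[0]
for nm,tp_,sp_ in (('bolt',(222,218),(350,202)),('pivot',(192,455),(313,65)),('stop',(345,370),(165,208)),):
  pt=f(t,(405,205),4.5,tp_);ps=f(s,(80,225),4,sp_)
  for z in(.0,.03,.05,.098): print(nm,z,ray(t,pt,z)[:2],ray(s,ps,z)[:2])
pl=W(t,full((405,205),4.5,[(122,60),(460,88),(443,555),(100,525)]),[.01]*4)
rep('plate top',fit(pl,[(.14,.1),(.14,-.1),(-.14,-.1),(-.14,.1)]))
pl=W(s,full((80,225),4,[(382,38),(30,135),(115,567),(508,440)]),[.01]*4)
rep('plate sc',fit(pl,[(-.14,.1),(-.14,-.1),(.14,-.1),(.14,.1)]))
E
```

```text
slab top [ 0.5159 -0.0075] 5.16 res mm [[1.7, 0.1], [-1.1, -0.5], [0.5, -1.0], [-1.7, 0.2], [0.4, 1.0], [0.5, 0.1], [-0.1, -0.4], [-1.4, 0.5], [1.0, 1.1], [0.2, -1.1]]
slab scene [ 0.5181 -0.0075] 4.95 res mm [[-0.3, -0.5], [-0.5, 0.3], [1.0, 0.5], [-0.7, 0.2], [-0.7, 0.0], [-1.1, 0.7], [1.8, -0.6], [-0.5, -0.7], [1.7, 0.5], [-0.6, -0.5]]
A top [0.5187 0.2521] 32.87 res mm [[2.7, -1.1], [-2.1, 2.1], [-1.8, 2.6], [1.2, -3.5]]
B top [0.3761 0.3029] 20.8 res mm [[0.9, 0.9], [-1.8, -0.3], [-0.1, 1.5], [1.1, -2.1]]
[[0.49709359836344225, 0.2027025955965161], [0.5780017306454602, 0.2516191367685262], [0.5476054236354683, 0.2999233039872089], [0.4972325731632963, 0.20435871197036104], [0.576154300073174, 0.2547254403724658]]
[[0.3457182314585203, 0.2591789017915067], [0.43464560191843393, 0.2910843775258918], [0.4135426044413676, 0.34612056236131916], [0.3451592011593452, 0.26025625690641274], [0.4281245158847967, 0.29799176782302694], [0.41294971354530086, 0.3466061051659296]]
A sc [0.5217 0.253 ] 31.35 res mm [[0.8, 0.2], [-0.3, -0.8], [0.6, -3.7], [1.0, 1.9], [-2.1, 2.3]]
B sc [0.3782 0.
[... 364 characters left out ...]
]
bolt 0.03 [ 0.546  -0.2955] [ 0.4886 -0.2791]
bolt 0.05 [ 0.5435 -0.2907] [ 0.5033 -0.2794]
bolt 0.098 [ 0.5375 -0.2794] [ 0.5387 -0.28  ]
pivot 0.0 [ 0.4077 -0.2833] [ 0.3645 -0.2713]
pivot 0.03 [ 0.4067 -0.2766] [ 0.3896 -0.2719]
pivot 0.05 [ 0.406  -0.2721] [ 0.4063 -0.2723]
pivot 0.098 [ 0.4044 -0.2613] [ 0.4464 -0.2733]
stop 0.0 [ 0.4605 -0.375 ] [ 0.4276 -0.3724]
stop 0.03 [ 0.4584 -0.3665] [ 0.4509 -0.3701]
stop 0.05 [ 0.4571 -0.3608] [ 0.4663 -0.3686]
stop 0.098 [ 0.4538 -0.3472] [ 0.5035 -0.3649]
plate top [ 0.4981 -0.3349] -3.24 res mm [[-0.6, 2.2], [-1.0, -1.8], [0.4, -0.9], [1.2, 0.5]]
plate sc [ 0.5024 -0.3372] -3.63 res mm [[1.3, -1.3], [-1.3, -0.4], [-0.9, 2.3], [0.9, -0.7]]
```

```bash
cat > pl.py <<'E'
from plant import *
import numpy as np,sys
from scipy.spatial.transform import Rotation as Ro
np.set_printoptions(precision=4,suppress=True)
def plan(x,y,z,yaw=None,frac=(1,)):
    s=read_state();R=Ro.from_rotvec(s['orientation']);M=R.as_matrix()
    cy=np.degrees(np.arctan2(M[1,0],M[0,0]))
    print('t',round(s['t'],2),'pos',s['tool_pos'],'xyaw',cy.round(2),'tilt z',M[:,2].round(3),'F',s['force'].round(1),'op',round(s['opening'],4))
    if yaw is None: yaw=cy
    d=(yaw-cy+90)%180-90; yaw=cy+d   # half-turn symmetric
    c,sn=np.cos(np.radians(yaw)),np.sin(np.radians(yaw))
    T=np.array([[c,sn,0],[sn,-c,0],[0,0,-1]])
    sh=M.T@(np.array([x,y,z])-s['tool_pos'])/.1
    rv=(R.inv()*Ro.from_matrix(T)).as_rotvec()/np.pi
    print('shift',sh.round(3),'turn',rv.round(4),'rows',np.ceil([np.linalg.norm(sh)*2,np.linalg.norm(rv)*180/8.59]),'q6',s['q'][5].round(2))
if __name__=='__main__': plan(*map(float,sys.argv[1:]))
E
python3 pl.py .52 .2525 .16 32.1
```

```text
t 0.1 pos [0.1638 0.5767 0.2177] xyaw 164.14 tilt z [-0.001 -0.002 -1.   ] F [-0.2 -0.6  0.1] op 0.0931
shift [-4.313 -2.144  0.58 ] turn [-0.0005 -0.0003 -0.2664] rows [10.  6.] q6 -0.09
```

move_arm:
  series:
    - [-1,-0.5,0,0,0,-0.266,0.3]
    - [-1,-0.5,0,0,0,-0.266,0.3]
    - [-1,-0.5,0,0,0,-0.266,0.3]
    - [-1,-0.5,0,0,0,-0.266,0.3]
    - [-1,-0.5,0,0,0,-0.266,0.3]
    - [-1,-0.5,0,0,0,-0.266,0.3]

```text
t: 0.7
tool_pos: [0.2466, 0.5012, 0.2181]
orientation: [0.874, -3.017, 0.001]
force: [-0.0, -0.2, -0.5]
opening: 0.0608
```

```bash
python3 pl.py .52 .2525 .16 32.1
```

```text
t 0.7 pos [0.2466 0.5012 0.2181] xyaw -147.68 tilt z [-0.001 -0.001 -1.   ] F [-0.  -0.2 -0.5] op 0.0608
shift [-0.981 -3.563  0.582] turn [-0.0001 -0.0003  0.0012] rows [8. 1.] q6 -1.11
```

move_arm:
  series:
    - [-0.13,-0.5,0.1,0,0,0,0.3]
    - [-0.25,-0.95,0.15,0,0,0,0.3]

```text
t: 0.9
tool_pos: [0.3177, 0.434, 0.2027]
orientation: [0.872, -3.017, 0.001]
force: [1.6, 0.7, -0.6]
opening: 0.0605
```

move_arm:
  series:
    - [-0.13,-0.5,0.1,0,0,0,0.3]
    - [-0.25,-0.95,0.15,0,0,0,0.3]

```text
t: 1.1
tool_pos: [0.3901, 0.3655, 0.1875]
orientation: [0.867, -3.018, 0.001]
force: [1.2, 1.1, -0.0]
opening: 0.0603
```

move_arm:
  series:
    - [-0.13,-0.5,0.1,0,0,0,0.3]
    - [-0.25,-0.95,0.15,0,0,0,0.3]
    - [-0.25,-0.95,0.15,0,0,0,0.3]

```text
t: 1.4
tool_pos: [0.4641, 0.2951, 0.1721]
orientation: [0.858, -3.021, 0.004]
force: [-0.2, 0.2, 0.3]
opening: 0.0601
```

```bash
python3 pl.py .52 .2525 .13 32.1
```

```text
t 1.4 pos [0.4641 0.2951 0.1721] xyaw -148.3 tilt z [-0.001 -0.003 -1.   ] F [-0.2  0.2  0.3] op 0.0601
shift [-0.253 -0.656  0.422] turn [-0.0006 -0.0006 -0.0022] rows [2. 1.] q6 -1.65
```

move_arm:
  series:
    - [-0.25,-0.45,0.2,0,0,-0.002,0.1]
    - [-0.253,-0.656,0.422,0,0,-0.002,0.1]
    - [-0.253,-0.656,0.422,0,0,-0.002,0.1]
    - [-0.253,-0.656,0.422,0,0,-0.002,0.1]

```text
t: 1.8
tool_pos: [0.5163, 0.2578, 0.1306]
orientation: [0.874, -3.015, -0.001]
force: [-0.4, -0.2, 0.7]
opening: 0.0513
```

```bash
python3 pl.py .52 .2525 .057 32.1; python3 - <<'E'
from h import *
from plant import *
for n,b in(('scene',(340,110,430,240)),('top',(190,210,300,340))):
    c=read_camera(n);crop(c,b,4.5,f'pics/{n}1.png')
a=cv2.imread('pics/scene1.png');b=cv2.imread('pics/top1.png')
cv2.imwrite('pics/j1.png',np.hstack([a[:560,:390],b[:560,:400]]))
E
```

```text
t 1.8 pos [0.5163 0.2578 0.1306] xyaw -147.67 tilt z [-0.003 -0.    -1.   ] F [-0.4 -0.2  0.7] op 0.0513
shift [-0.005 -0.065  0.736] turn [ 0.0003 -0.0007  0.0013] rows [2. 1.] q6 -1.76
```

View pics/j1.png

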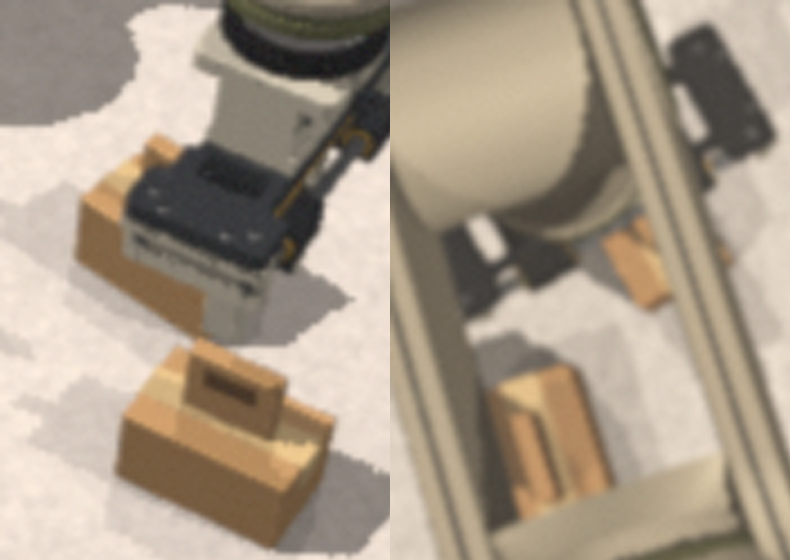

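The picture shows the fingertips at about crop (235,320) in the scene view, and the top view is hidden by the arm. I'll check the tip's projection, then descend.

```bash
python3 - <<'E'
from h import *
s=load('scene0')
p=proj(s,[(.5163,.2578,.1306),(.52,.2525,.09)]);print((p-[340,110])*4.5)
E
python3 pl.py .5205 .2525 .057 32
```

```text
[[250.00889057 296.12014659]
 [234.59648266 359.91991174]]
t 1.9 pos [0.517  0.2589 0.1323] xyaw -147.57 tilt z [ 0.001  0.001 -1.   ] F [ 0.1 -0.8 -0.9] op 0.0514
shift [ 0.005 -0.073  0.753] turn [0.0001 0.0003 0.0024] rows [2. 1.] q6 -1.76
```

move_arm:
  series:
    - [0,-0.07,0.4,0,0,0.002,0.1]
    - [0,-0.07,0.74,0,0,0.002,0.1]
    - [0,-0.07,0.74,0,0,0.002,0.1]
    - [0,-0.07,0.74,0,0,0.002,0.1]

```text
t: 2.3
tool_pos: [0.5207, 0.2527, 0.0585]
orientation: [0.868, -3.019, -0.0]
force: [0.1, -0.4, 0.7]
opening: 0.0515
```

```bash
python3 pl.py .5205 .2525 .057 32
```

```text
t 2.3 pos [0.5207 0.2527 0.0585] xyaw -147.91 tilt z [-0.  0. -1.] F [ 0.1 -0.4  0.7] op 0.0515
shift [ 0.003 -0.001  0.015] turn [ 0.0001 -0.0001  0.0005] rows [1. 1.] q6 -1.77
```

Good position. Closing on the tab.

move_arm:
  series:
    - [0,0,0.01,0,0,0,-0.9]
    - [0,0,0.01,0,0,0,-0.9]
    - [0,0,0.01,0,0,0,-0.9]
    - [0,0,0.01,0,0,0,-0.9]
    - [0,0,0.01,0,0,0,-0.9]
    - [0,0,0.01,0,0,0,-0.9]
  squeeze: 20

```text
t: 2.9
tool_pos: [0.5211, 0.2517, 0.0565]
orientation: [0.866, -3.02, -0.0]
force: [0.2, -0.0, -1.2]
opening: 0.012
```

```bash
python3 pl.py .5205 .2525 .057 32
```

```text
t 2.9 pos [0.5211 0.2517 0.0565] xyaw -147.98 tilt z [-0.  0. -1.] F [ 0.2 -0.  -1.2] op 0.012
shift [ 0.001  0.01  -0.005] turn [ 0.     -0.      0.0001] rows [1. 1.] q6 -1.77
```

move_arm:
  series:
    - [0,0,-0.15,0,0,0,-0.9]
    - [0,0,-0.5,0,0,0,-0.9]
    - [0,0,-0.9,0,0,0,-0.9]
    - [0,0,-1,0,0,0,-0.9]
    - [0,0,-1,0,0,0,-0.9]

```text
t: 3.4
tool_pos: [0.5229, 0.2524, 0.1595]
orientation: [-0.865, 3.015, 0.001]
force: [0.8, 0.4, -3.1]
opening: 0.0116
```

```bash
python3 pl.py .5463 .0473 .215 5; python3 - <<'E'
from h import *
from plant import *
for n in('scene','top'):
    c=read_camera(n);cv2.imwrite(f'pics/{n}2.png',c['frame'][:,:,::-1])
c=read_camera('scene');crop(c,(340,80,460,240),4,'pics/j2.png')
E
```

```text
t 3.4 pos [0.5229 0.2524 0.1595] xyaw -147.98 tilt z [ 0.005  0.002 -1.   ] F [ 0.8  0.4 -3.1] op 0.0116
shift [ 0.886 -1.863 -0.557] turn [0.     0.0017 0.1501] rows [5. 4.] q6 -1.77
```

View pics/j2.png

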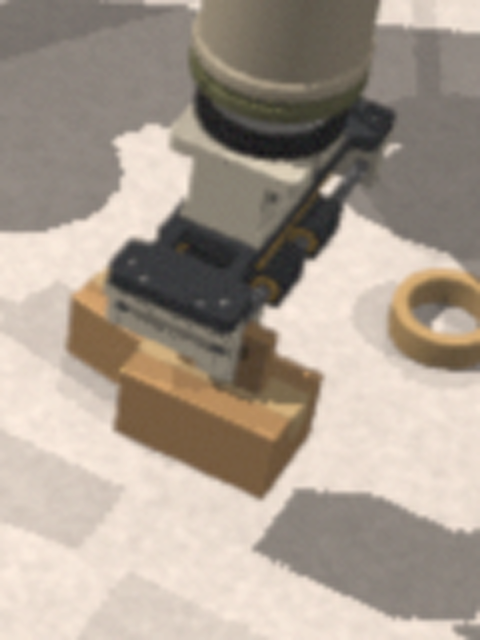

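```bash
python3 - <<'E'
from fit import *
s=load('scene0');a,b=.048,.03
P=full((340,80),4,[(120,370),(275,438),(320,372),(117,430),(263,495)])
W=[ray(s,p,z) for p,z in zip(P,[.153]*3+[.103]*2)]
r=fit(W,[(-a,-b),(a,-b),(a,b),(-a,-b),(a,-b)]);print(r[0],np.degrees(r[1]),r[2].round(1))
E
```

```text
[0.52316617 0.24944921] 32.67313694448179 [[ 1.6 -0.2]
 [-0.1 -0.9]
 [ 0.2 -3.4]
 [ 1.2  3.2]
 [-2.8  1.4]]
```

move_arm:
  series:
    - [0.1,-0.2,-0.3,0,0,0.04,-0.9]
    - [0.3,-0.6,-0.55,0,0,0.085,-0.9]
    - [0.45,-0.95,-0.55,0,0,0.13,-0.9]
    - [0.45,-0.95,-0.55,0,0,0.15,-0.9]

```text
t: 3.95
tool_pos: [0.5336, 0.143, 0.2103]
orientation: [0.123, -3.138, 0.003]
force: [0.7, 0.9, -3.1]
opening: 0.0122
```

```bash
python3 pl.py .5463 .0473 .205 5
```

```text
t 3.95 pos [0.5336 0.143  0.2103] xyaw -175.5 tilt z [-0.001 -0.002 -1.   ] F [ 0.7  0.9 -3.1] op 0.0122
shift [-0.052 -0.964  0.055] turn [-0.0007 -0.0005 -0.0028] rows [2. 1.] q6 -1.48
```

move_arm:
  series:
    - [-0.02,-0.4,0,0,0,-0.003,-0.9]
    - [-0.05,-0.8,0.05,0,0,-0.003,-0.9]
    - [-0.05,-0.96,0.05,0,0,-0.003,-0.9]
    - [-0.05,-0.96,0.05,0,0,-0.003,-0.9]
    - [-0.05,-0.96,0.05,0,0,-0.003,-0.9]

```text
t: 4.45
tool_pos: [0.546, 0.0525, 0.2051]
orientation: [0.151, -3.136, -0.001]
force: [-0.7, 0.5, -1.8]
opening: 0.012
```

```bash
python3 pl.py .5463 .0473 .100 5
```

```text
t 4.45 pos [0.546  0.0525 0.2051] xyaw -174.49 tilt z [-0.002  0.001 -1.   ] F [-0.7  0.5 -1.8] op 0.012
shift [ 0.    -0.053  1.051] turn [ 0.0003 -0.0007  0.0028] rows [3. 1.] q6 -1.67
```

move_arm:
  series:
    - [0,-0.05,0.3,0,0,0.003,-0.9]
    - [0,-0.05,0.7,0,0,0.003,-0.9]
    - [0,-0.05,1,0,0,0.003,-0.9]
    - [0,-0.05,1,0,0,0.003,-0.9]
    - [0,-0.05,1,0,0,0.003,-0.9]

```text
t: 4.95
tool_pos: [0.5467, 0.0483, 0.1064]
orientation: [0.14, -3.137, -0.001]
force: [0.3, -0.5, -0.9]
opening: 0.012
```

```bash
python3 pl.py .5463 .0473 .078 5; python3 - <<'E'
from h import *
from plant import *
c=read_camera('scene');crop(c,(228,180,358,298),6,'pics/j3.png')
c=read_camera('top');crop(c,(300,215,395,308),6,'pics/j3t.png')
E
```

```text
t 4.95 pos [0.5467 0.0483 0.1064] xyaw -174.9 tilt z [-0.002  0.    -1.   ] F [ 0.3 -0.5 -0.9] op 0.012
shift [ 0.004 -0.01   0.284] turn [ 0.0001 -0.0005  0.0005] rows [1. 1.] q6 -1.67
```

View pics/j3.png

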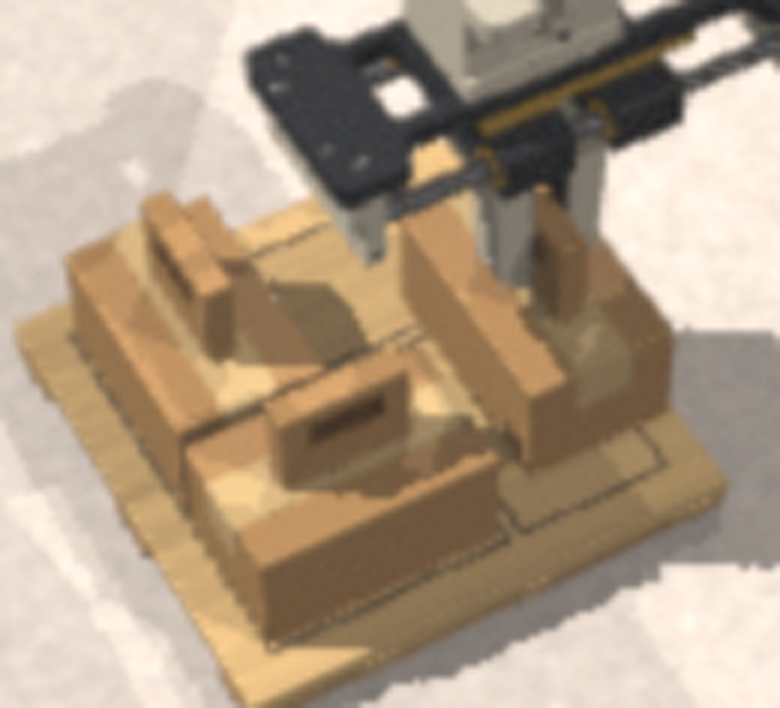

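View pics/j3t.png

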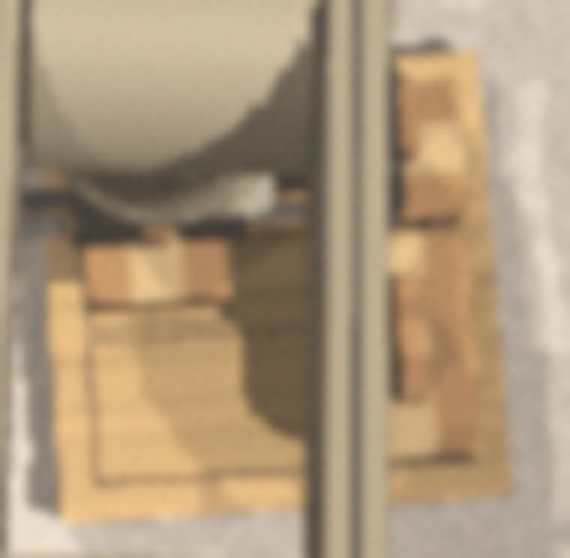

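```bash
python3 - <<'E'
from fit import *
s=load('scene0');a,b=.048,.03
def go(f0,P,zs,m):
    W=[ray(s,p,z) for p,z in zip(P,zs)];r=fit(W,m);print(r[0],np.degrees(r[1]),r[2].round(1).tolist())
P=full((228,180),6,[(528,470),(668,410),(530,398),(668,332),(402,228)])
zs=[.0495]*2+[.0995]*3
go(0,P,zs,[(a,-b),(a,b),(a,-b),(a,b),(-a,-b)])
E
```

```text
[0.54752715 0.04698253] 6.479444435477125 [[-5.0, 1.8], [-1.2, 0.3], [-0.3, -0.4], [0.5, -3.1], [6.0, 1.3]]
```

move_arm:
  series:
    - [0,-0.01,0.12,0,0,0,-0.9]
    - [0,-0.01,0.23,0,0,0,-0.9]
    - [0,-0.01,0.23,0,0,0,-0.9]
    - [0,-0.01,0.23,0,0,0,-0.9]

```text
t: 5.45
tool_pos: [0.5468, 0.0461, 0.0828]
orientation: [0.137, -3.137, -0.0]
force: [0.1, 0.5, -2.3]
opening: 0.012
```

```bash
python3 pl.py .5465 .0473 .075 5
```

```text
t 5.45 pos [0.5468 0.0461 0.0828] xyaw -174.99 tilt z [-0.001  0.    -1.   ] F [ 0.1  0.5 -2.3] op 0.012
shift [0.001 0.012 0.078] turn [ 0.0001 -0.0004  0.    ] rows [1. 1.] q6 -1.67
```

move_arm:
  series:
    - [0,0.01,0.04,0,0,0,-0.9]
    - [0,0.01,0.07,0,0,0,-0.9]
    - [0,0.01,0.085,0,0,0,-0.9]
    - [0,0.01,0.085,0,0,0,-0.9]

```text
t: 5.85
tool_pos: [0.547, 0.0472, 0.0746]
orientation: [0.138, -3.138, -0.0]
force: [0.1, -0.5, -2.0]
opening: 0.0114
```

```bash
python3 pl.py .5465 .0473 .075 5
```

```text
t 5.85 pos [0.547  0.0472 0.0746] xyaw -174.98 tilt z [-0.001 -0.    -1.   ] F [ 0.1 -0.5 -2. ] op 0.0114
shift [ 0.005  0.002 -0.004] turn [ 0.     -0.0002  0.0001] rows [1. 1.] q6 -1.67
```

move_arm:
  series:
    - [0,0,0.01,0,0,0,-0.9]
    - [0,0,0.02,0,0,0,-0.9]
    - [0,0,0.02,0,0,0,-0.9]

```text
t: 6.15
tool_pos: [0.5476, 0.0471, 0.0741]
orientation: [-0.138, 3.138, -0.0]
force: [-3.6, 0.4, 6.6]
opening: 0.012
```

move_arm:
  series:
    - [0,0,0,0,0,0,-0.4]
    - [0,0,-0.01,0,0,0,-0.3]
    - [0,0,-0.01,0,0,0,-0.3]
    - [0,0,-0.01,0,0,0,-0.3]

```text
t: 6.55
tool_pos: [0.5474, 0.0472, 0.074]
orientation: [-0.138, 3.138, 0.0]
force: [-0.8, -0.8, -0.4]
opening: 0.0319
```

move_arm:
  series:
    - [0,0,-0.2,0,0,0,-0.3]
    - [0,0,-0.6,0,0,0,-0.3]
    - [0,0,-1,0,0,0,-0.3]
    - [0,0,-1,0,0,0,-0.3]

```text
t: 6.95
tool_pos: [0.5511, 0.0472, 0.1809]
orientation: [-0.137, 3.128, -0.001]
force: [0.8, 0.7, 0.7]
opening: 0.0323
```

```bash
python3 pl.py .377 .3034 .16 20.7
```

```text
t 6.95 pos [0.5511 0.0472 0.1809] xyaw -174.98 tilt z [ 0.011 -0.    -1.   ] F [0.8 0.7 0.7] op 0.0323
shift [1.512 2.705 0.191] turn [-0.0008  0.0033 -0.0871] rows [7. 2.] q6 -1.67
```

move_arm:
  series:
    - [0.25,0.45,0,0,0,-0.04,-0.3]
    - [0.5,0.95,0,0,0,-0.087,0.1]
    - [0.5,0.95,0,0,0,-0.087,0.1]

```text
t: 7.25
tool_pos: [0.4866, 0.1408, 0.1732]
orientation: [0.576, -3.087, -0.003]
force: [0.8, -0.5, -0.1]
opening: 0.044
```

```bash
python3 pl.py .377 .3034 .16 20.7
```

```text
t 7.25 pos [0.4866 0.1408 0.1732] xyaw -158.87 tilt z [-0.002  0.001 -1.   ] F [ 0.8 -0.5 -0.1] op 0.044
shift [0.436 1.912 0.136] turn [ 0.0006 -0.0003  0.0024] rows [4. 1.] q6 -1.76
```

move_arm:
  series:
    - [0.11,0.48,0.03,0,0,0.002,0.1]
    - [0.22,0.96,0.06,0,0,0.002,0.1]
    - [0.22,0.96,0.06,0,0,0.002,0.1]

```text
t: 7.55
tool_pos: [0.4316, 0.2231, 0.1669]
orientation: [0.56, -3.089, -0.002]
force: [-0.4, -0.3, 0.5]
opening: 0.0508
```

```bash
python3 pl.py .377 .3034 .15 20.7;python3 - <<'E'
from h import *
from plant import *
c=read_camera('scene');crop(c,(228,180,358,298),6,'pics/j4.png')
c=read_camera('top');crop(c,(300,215,395,308),6,'pics/j4t.png')
E
```

```text
t 7.55 pos [0.4316 0.2231 0.1669] xyaw -159.44 tilt z [-0.002  0.001 -1.   ] F [-0.4 -0.3  0.5] op 0.0508
shift [0.229 0.943 0.171] turn [ 0.0006 -0.0005 -0.0008] rows [2. 1.] q6 -1.56
```

View pics/j4.png

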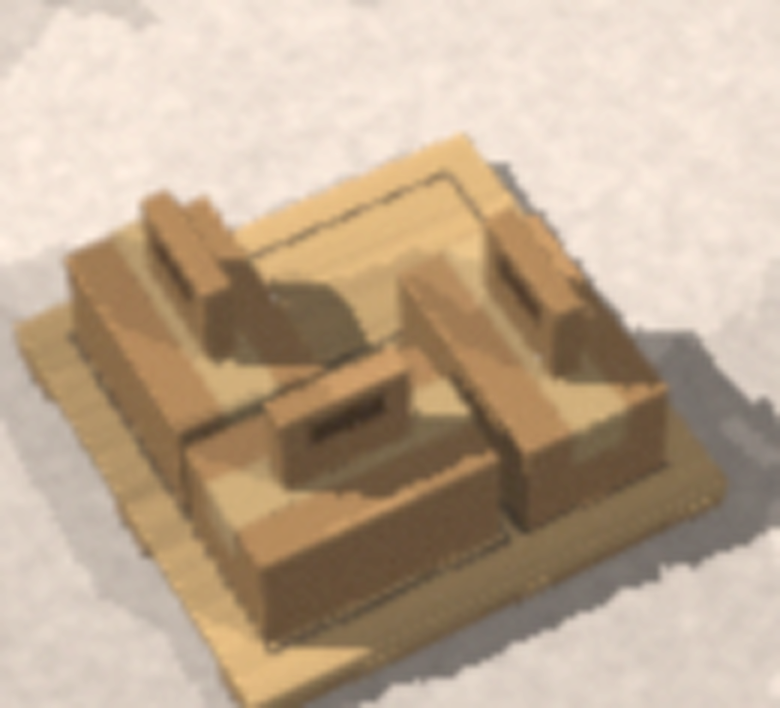

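View pics/j4t.png

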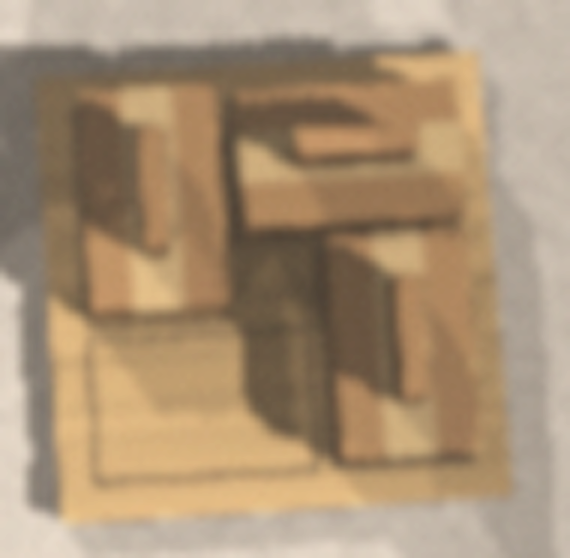

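Carton 1 sits inside the left outline, with its front-bottom edge at about (525,530)–(667,463) against outline corners at (523,533) and (667,465). That's within about 1 mm. On to the second carton.

move_arm:
  series:
    - [0.11,0.45,0.1,0,0,0,0.1]
    - [0.229,0.93,0.2,0,0,0,0.1]
    - [0.229,0.93,0.2,0,0,0,0.1]
    - [0.229,0.93,0.2,0,0,0,0.1]

```text
t: 8.05
tool_pos: [0.3813, 0.2982, 0.1475]
orientation: [0.555, -3.092, 0.002]
force: [0.6, -0.4, -0.2]
opening: 0.051
```

```bash
python3 pl.py .377 .3034 .057 20.7
```

```text
t 8.05 pos [0.3813 0.2982 0.1475] xyaw -159.63 tilt z [-0.    -0.001 -1.   ] F [ 0.6 -0.4 -0.2] op 0.051
shift [0.021 0.065 0.905] turn [-0.0003 -0.0002 -0.0018] rows [2. 1.] q6 -1.37
```

move_arm:
  series:
    - [0.02,0.065,0.4,0,0,-0.002,0.1]
    - [0.02,0.065,0.8,0,0,-0.002,0.1]
    - [0.02,0.065,0.9,0,0,-0.002,0.1]
    - [0.02,0.065,0.9,0,0,-0.002,0.1]

```text
t: 8.45
tool_pos: [0.3767, 0.302, 0.0566]
orientation: [0.56, -3.088, 0.003]
force: [0.0, 0.0, 0.3]
opening: 0.051
```

```bash
python3 pl.py .377 .3034 .057 20.7
```

```text
t 8.45 pos [0.3767 0.302  0.0566] xyaw -159.45 tilt z [-0.003 -0.002 -1.   ] F [0.  0.  0.3] op 0.051
shift [-0.008  0.012 -0.004] turn [-0.0004 -0.0012 -0.0009] rows [1. 1.] q6 -1.36
```

move_arm:
  series:
    - [0,0.01,0,0,0,0,-0.9]
    - [0,0.01,0,0,0,0,-0.9]
    - [0,0.01,0,0,0,0,-0.9]
    - [0,0.01,0,0,0,0,-0.9]
    - [0,0.01,0,0,0,0,-0.9]
    - [0,0.01,0,0,0,0,-0.9]
  squeeze: 20

```text
t: 9.05
tool_pos: [0.3764, 0.3051, 0.0581]
orientation: [-0.564, 3.09, -0.0]
force: [0.1, -0.2, -3.0]
opening: 0.0118
```

```bash
python3 pl.py .377 .3034 .057 20.7
```

```text
t 9.05 pos [0.3764 0.3051 0.0581] xyaw -159.31 tilt z [ 0. -0. -1.] F [ 0.1 -0.2 -3. ] op 0.0118
shift [ 0.    -0.018  0.011] turn [-0.      0.0001 -0.    ] rows [1. 1.] q6 -1.36
```

move_arm:
  series:
    - [0,0,-0.15,0,0,0,-0.9]
    - [0,0,-0.5,0,0,0,-0.9]
    - [0,0,-0.9,0,0,0,-0.9]
    - [0,0,-1,0,0,0.04,-0.9]
    - [0,0,-1,0,0,0.08,-0.9]

```text
t: 9.55
tool_pos: [0.3776, 0.3061, 0.1607]
orientation: [-0.165, 3.133, 0.004]
force: [0.3, -0.2, -1.7]
opening: 0.0117
```

```bash
python3 pl.py .4622 .0218 .2
```

```text
t 9.55 pos [0.3776 0.3061 0.1607] xyaw -173.99 tilt z [ 0.004  0.002 -1.   ] F [ 0.3 -0.2 -1.7] op 0.0117
shift [-0.545 -2.915 -0.397] turn [0.0007 0.0013 0.    ] rows [6. 1.] q6 -1.1
```

move_arm:
  series:
    - [-0.02,-0.1,-0.15,0,0,0.047,-0.9]
    - [-0.05,-0.25,-0.3,0,0,0.094,-0.9]
    - [-0.08,-0.4,-0.4,0,0,0.141,-0.9]
    - [-0.11,-0.55,-0.4,0,0,0.188,-0.9]
    - [-0.14,-0.7,-0.4,0,0,0.235,-0.9]
    - [-0.17,-0.85,-0.4,0,0,0.282,-0.9]
    - [-0.2,-1,-0.4,0,0,0.329,-0.9]
    - [-0.2,-1,-0.4,0,0,0.376,-0.9]

```text
t: 10.35
tool_pos: [0.4072, 0.2064, 0.1974]
orientation: [-1.614, -2.695, 0.002]
force: [0.4, 0.1, -2.4]
opening: 0.0121
```

```bash
python3 pl.py .4622 .0218 .2 95.05
```

```text
t 10.35 pos [0.4072 0.2064 0.1974] xyaw 118.18 tilt z [-0.001 -0.001 -1.   ] F [ 0.4  0.1 -2.4] op 0.0121
shift [-1.886 -0.387 -0.025] turn [-0.0004  0.0002  0.1285] rows [4. 3.] q6 -0.13
```

move_arm:
  series:
    - [-0.3,-0.06,-0.03,0,0,0.045,-0.9]
    - [-0.65,-0.13,-0.03,0,0,0.09,-0.9]
    - [-0.94,-0.19,-0.03,0,0,0.128,-0.9]
    - [-0.94,-0.19,-0.03,0,0,0.128,-0.9]

```text
t: 10.75
tool_pos: [0.4359, 0.1135, 0.2005]
orientation: [2.119, 2.319, -0.002]
force: [0.4, 0.1, -1.4]
opening: 0.0115
```

```bash
python3 pl.py .4615 .0218 .2 95.05
```

```text
t 10.75 pos [0.4359 0.1135 0.2005] xyaw 95.17 tilt z [-0.001 -0.001 -1.   ] F [ 0.4  0.1 -1.4] op 0.0115
shift [-0.936  0.172  0.006] turn [-0.0002  0.0004  0.0007] rows [2. 1.] q6 0.05
```

move_arm:
  series:
    - [-0.4,0.07,0,0,0,0,-0.9]
    - [-0.8,0.14,0,0,0,0,-0.9]
    - [-0.93,0.175,0,0,0,0,-0.9]
    - [-0.93,0.175,0,0,0,0,-0.9]
    - [-0.93,0.175,0,0,0,0,-0.9]

```text
t: 11.25
tool_pos: [0.4616, 0.0262, 0.2006]
orientation: [-2.11, -2.326, 0.0]
force: [0.4, 1.2, -2.3]
opening: 0.0122
```

```bash
python3 pl.py .4618 .0218 .1 95.05
```

```text
t 11.25 pos [0.4616 0.0262 0.2006] xyaw 95.57 tilt z [-0.001  0.001 -1.   ] F [ 0.4  1.2 -2.3] op 0.0122
shift [-0.045 -0.001  1.006] turn [-0.0003 -0.0003  0.0029] rows [3. 1.] q6 -0.15
```

move_arm:
  series:
    - [-0.045,0,0.3,0,0,0.003,-0.9]
    - [-0.045,0,0.7,0,0,0.003,-0.9]
    - [-0.045,0,1,0,0,0.003,-0.9]
    - [-0.045,0,1,0,0,0.003,-0.9]
    - [-0.045,0,1,0,0,0.003,-0.9]

```text
t: 11.75
tool_pos: [0.4619, 0.022, 0.1013]
orientation: [-2.119, -2.317, 0.001]
force: [0.1, 0.9, -1.7]
opening: 0.0121
```

```bash
python3 pl.py .4618 .0218 .08 95.05; python3 - <<'E'
from h import *
from plant import *
c=read_camera('scene');crop(c,(228,180,358,298),6,'pics/j5.png')
c=read_camera('top');crop(c,(300,215,395,308),6,'pics/j5t.png')
E
```

```text
t 11.75 pos [0.4619 0.022  0.1013] xyaw 95.11 tilt z [-0.001  0.    -1.   ] F [ 0.1  0.9 -1.7] op 0.0121
shift [-0.002 -0.001  0.213] turn [-0.0004 -0.0002  0.0003] rows [1. 1.] q6 -0.15
```

View pics/j5.png

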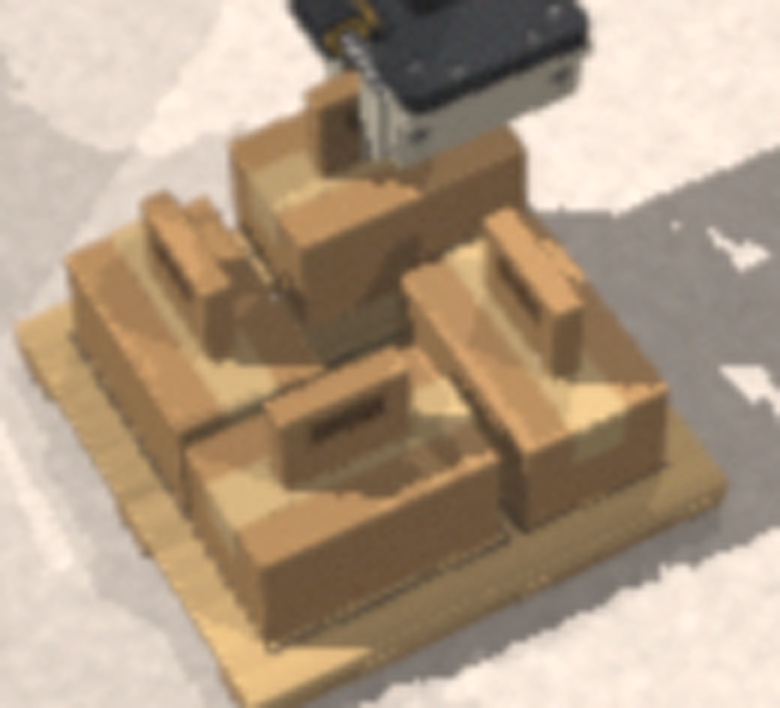

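View pics/j5t.png

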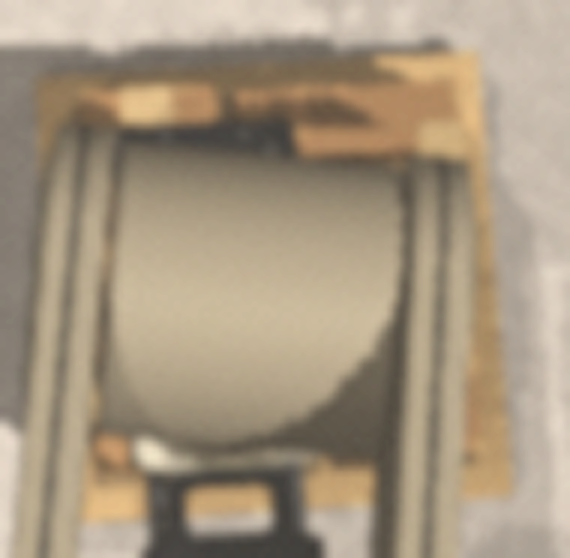

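```bash
python3 - <<'E'
from fit import *
s=load('scene0');a,b=.048,.03
P=full((228,180),6,[(230,148),(302,252),(525,153),(525,208),(306,325)])
W=[ray(s,p,z) for p,z in zip(P,[.0933]*3+[.0433]*2)]
r=fit(W,[(-b,-a),(b,-a),(b,a),(b,a),(b,-a)]);print(r[0],np.degrees(r[1]),r[2].round(1).tolist())
E
```

```text
[0.46146737 0.02278963] 8.529625273683283 [[3.6, 2.0], [1.4, -2.2], [6.4, -3.3], [-7.4, 3.9], [-4.0, -0.4]]
```

move_arm:
  series:
    - [0,0,0.1,0,0,0,-0.9]
    - [0,0,0.2,0,0,0,-0.9]
    - [0,0,0.23,0,0,0,-0.9]
    - [0,0,0.23,0,0,0,-0.9]

```text
t: 12.25
tool_pos: [0.4619, 0.0209, 0.0773]
orientation: [-2.121, -2.316, 0.001]
force: [-1.1, -0.3, -2.9]
opening: 0.0117
```

```bash
python3 pl.py .4622 .0218 .076 95.05
```

```text
t 12.25 pos [0.4619 0.0209 0.0773] xyaw 95.01 tilt z [-0.001  0.    -1.   ] F [-1.1 -0.3 -2.9] op 0.0117
shift [0.008 0.004 0.013] turn [-0.0004 -0.0001 -0.0002] rows [1. 1.] q6 -0.15
```

move_arm:
  series:
    - [0.007,0.003,0.01,0,0,0,-0.9]
    - [0.007,0.003,0.02,0,0,0,-0.9]
    - [0.007,0.003,0.03,0,0,0,-0.9]
    - [0.007,0.003,0.03,0,0,0,-0.9]

```text
t: 12.65
tool_pos: [0.4632, 0.0221, 0.0762]
orientation: [2.122, 2.316, 0.002]
force: [-3.2, 3.9, 7.6]
opening: 0.0124
```

move_arm:
  series:
    - [0,0,0,0,0,0,-0.4]
    - [0,0,-0.01,0,0,0,-0.3]
    - [0,0,-0.01,0,0,0,-0.3]
    - [0,0,-0.01,0,0,0,-0.3]

```text
t: 13.05
tool_pos: [0.4627, 0.0215, 0.076]
orientation: [2.122, 2.316, 0.0]
force: [0.3, 0.4, 0.2]
opening: 0.0319
```

move_arm:
  series:
    - [0,0,-0.2,0,0,0,-0.3]
    - [0,0,-0.6,0,0,0,-0.3]
    - [0,0,-1,0,0,0,-0.3]
    - [0,0,-1,0,0,0,-0.3]

```text
t: 13.45
tool_pos: [0.4662, 0.0214, 0.1823]
orientation: [2.117, 2.311, 0.01]
force: [0.6, -0.2, -0.0]
opening: 0.0327
```

```bash
python3 pl.py .538 -.280 .20 86.6
```

```text
t 13.45 pos [0.4662 0.0214 0.1823] xyaw 95.02 tilt z [ 0.01  -0.001 -1.   ] F [ 0.6 -0.2 -0. ] op 0.0327
shift [-3.065  0.453 -0.168] turn [0.0032 0.0002 0.0468] rows [7. 1.] q6 -0.15
```

move_arm:
  series:
    - [-0.3,0.05,-0.1,0,0,-0.045,-0.3]
    - [-0.6,0.1,-0.1,0,0,-0.09,0]
    - [-0.95,0.15,-0.1,0,0,-0.135,0.5]
    - [-0.95,0.15,-0.1,0,0,-0.18,0.7]
    - [-0.95,0.15,-0.1,0,0,-0.225,0.7]
    - [-0.95,0.15,-0.1,0,0,-0.27,0.7]

```text
t: 14.05
tool_pos: [0.4856, -0.0721, 0.1851]
orientation: [-0.973, -2.986, 0.0]
force: [-0.1, 0.0, 0.3]
opening: 0.068
```

```bash
python3 pl.py .537 -.280 .20 176.6; python3 pl.py .537 -.280 .20 95
```

```text
t 14.05 pos [ 0.4856 -0.0721  0.1851] xyaw 143.9 tilt z [-0.001  0.    -1.   ] F [-0.1  0.   0.3] op 0.068
shift [-1.64  -1.377 -0.15 ] turn [-0.     -0.0003 -0.1817] rows [5. 4.] q6 -1.19
t 14.05 pos [ 0.4856 -0.0721  0.1851] xyaw 143.9 tilt z [-0.001  0.    -1.   ] F [-0.1  0.   0.3] op 0.068
shift [-1.64  -1.377 -0.15 ] turn [-0.0002 -0.0002  0.2717] rows [5. 6.] q6 -1.19
```

move_arm:
  series:
    - [-0.3,-0.25,0,0,0,-0.045,0.8]
    - [-0.6,-0.5,0,0,0,-0.09,0.8]
    - [-0.95,-0.8,0,0,0,-0.135,0.8]
    - [-0.95,-0.8,0,0,0,-0.182,0.8]
    - [-0.95,-0.8,0,0,0,-0.182,0.8]

```text
t: 14.55
tool_pos: [0.5145, -0.1935, 0.1848]
orientation: [-0.099, -3.139, -0.001]
force: [-0.3, -0.2, 0.7]
opening: 0.0835
```

```bash
python3 pl.py .537 -.280 .16 176.6; python3 - <<'E'
from h import *
from plant import *
c=read_camera('scene');crop(c,(228,180,358,298),6,'pics/j6.png')
c=read_camera('top');crop(c,(300,215,395,308),6,'pics/j6t.png')
E
```

```text
t 14.55 pos [ 0.5145 -0.1935  0.1848] xyaw 176.4 tilt z [-0.001  0.001 -1.   ] F [-0.3 -0.2  0.7] op 0.0835
shift [-0.279 -0.849  0.247] turn [ 0.0002 -0.0005 -0.0011] rows [2. 1.] q6 -1.96
```

View pics/j6.png

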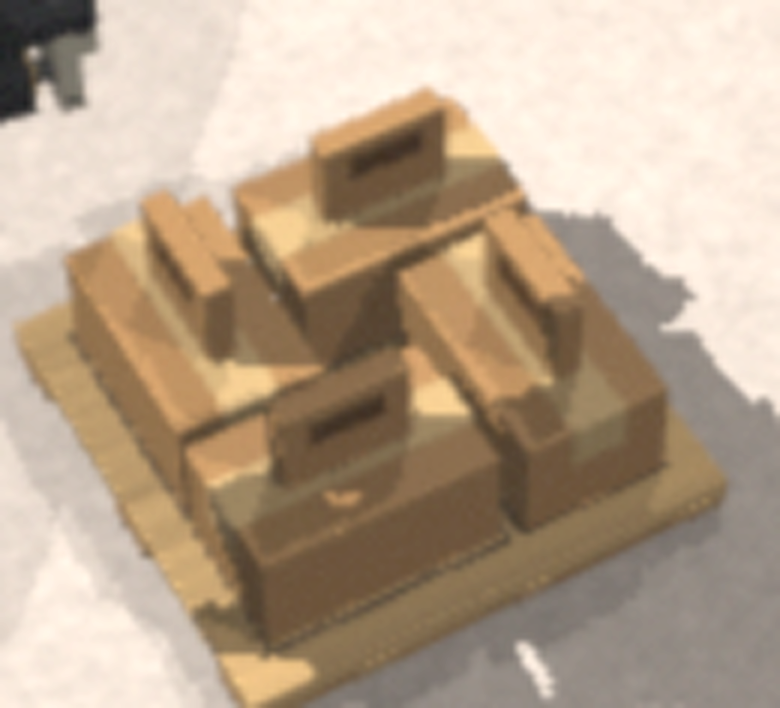

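View pics/j6t.png

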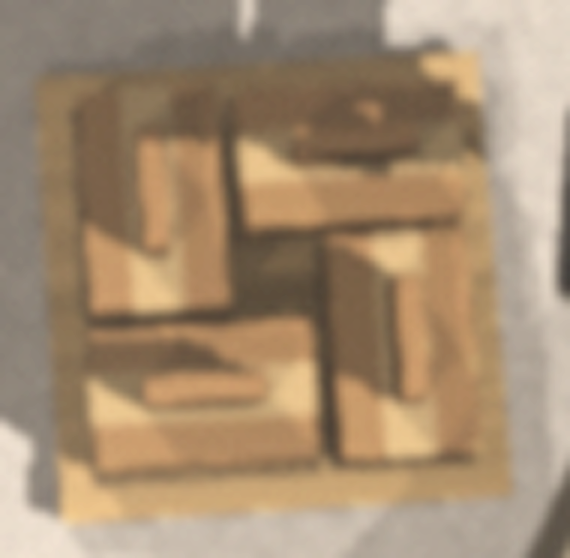

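The pinwheel looks right in both views, with even gaps all round. I'll check it numerically from the top-face corners.

```bash
python3 - <<'E'
from fit import *
t=load('top0');a,b=.048,.03
L=[(a,b),(a,-b),(-a,-b),(-a,b)];S=[(b,a),(b,-a),(-b,-a),(-b,a)]
C={'c1 L':([(78,88),(218,82),(232,308),(90,315)],L),'c2 B':([(85,335),(313,317),(320,465),(97,478)],S),'c3 R':([(328,233),(468,230),(477,458),(338,463)],L),'c4 T':([(233,98),(455,80),(462,222),(243,232)],S)}
th=np.radians(5.05);R=np.array([[np.cos(th),-np.sin(th)],[np.sin(th),np.cos(th)]])
for k,(p,m) in C.items():
    r=fit([ray(t,q,.068) for q in full((300,215),6,p)],m)
    print(k,(R.T@(r[0]-[.5159,-.0075])*1e3).round(1),np.degrees(r[1]).round(2))
E
```

```text
c1 L [35.5 51.4] 4.52
c2 B [-52.2  35.9] 5.32
c3 R [-34.8 -50.8] 3.14
c4 T [ 47.7 -33.4] 4.97
```

move_arm:
  series:
    - [-0.14,-0.4,0.05,0,0,0,0.8]
    - [-0.28,-0.8,0.1,0,0,-0.001,0.8]
    - [-0.28,-0.85,0.25,0,0,-0.001,0.8]
    - [-0.28,-0.85,0.25,0,0,-0.001,0.8]

```text
t: 15.05
tool_pos: [0.5362, -0.2783, 0.1581]
orientation: [-0.1, -3.136, -0.004]
force: [-0.6, -0.4, -0.7]
opening: 0.0836
```

```bash
python3 pl.py .537 -.280 .064 176.6; python3 - <<'E'
from h import *
from plant import *
c=read_camera('scene');crop(c,(80,190,215,370),3.3,'pics/j7.png')
p=proj(c,[read_state()['tool_pos'],(.537,-.28,.098)]);print((p-[80,190])*3.3)
E
```

```text
t 15.05 pos [ 0.5362 -0.2783  0.1581] xyaw 176.36 tilt z [-0.004  0.002 -1.   ] F [-0.6 -0.4 -0.7] op 0.0836
shift [-0.013 -0.019  0.941] turn [ 0.0007 -0.0012 -0.0014] rows [2. 1.] q6 -2.07
[[270.10418356 217.71722927]
 [286.78377238 278.81927769]]
```

View pics/j7.png

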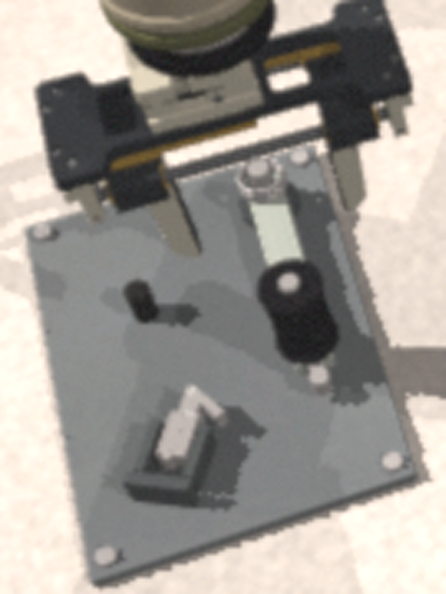

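move_arm:
  series:
    - [-0.01,-0.02,0.3,0,0,-0.001,0.8]
    - [-0.01,-0.02,0.7,0,0,-0.001,0.8]
    - [-0.01,-0.02,0.94,0,0,-0.001,0.8]
    - [-0.01,-0.02,0.94,0,0,-0.001,0.8]
    - [-0.01,-0.02,0.94,0,0,-0.001,0.8]

```text
t: 15.6
tool_pos: [0.5387, -0.2799, 0.068]
orientation: [0.089, 3.14, 0.0]
force: [-0.2, 0.3, 0.1]
opening: 0.0837
```

```bash
python3 pl.py .537 -.280 .063 176.6; python3 - <<'E'
from h import *
from plant import *
c=read_camera('scene');crop(c,(80,190,215,370),3.3,'pics/j8.png')
E
```

```text
t 15.6 pos [ 0.5387 -0.2799  0.068 ] xyaw 176.77 tilt z [ 0.  0. -1.] F [-0.2  0.3  0.1] op 0.0837
shift [ 0.017 -0.002  0.05 ] turn [0.     0.     0.0009] rows [1. 1.] q6 -2.08
```

View pics/j8.png

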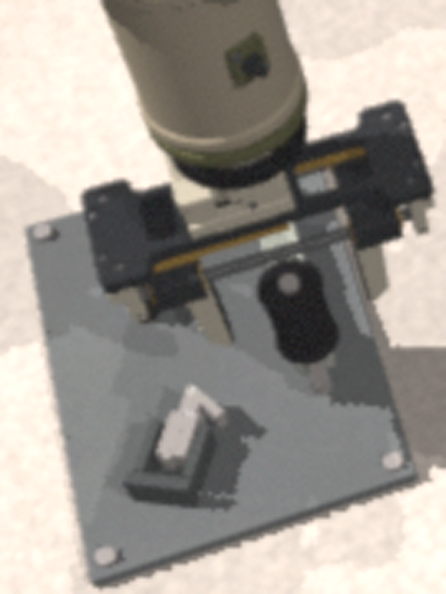

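move_arm:
  series:
    - [0.01,0,0.05,0,0,0,0.2]
    - [0.01,0,0.05,0,0,0,-0.1]
    - [0.01,0,0.05,0,0,0,-0.3]
    - [0.01,0,0.05,0,0,0,-0.3]
    - [0.01,0,0.05,0,0,0,-0.3]
    - [0.01,0,0.05,0,0,0,-0.3]
  squeeze: 30

```text
t: 16.25
tool_pos: [0.5374, -0.2812, 0.062]
orientation: [0.09, 3.14, -0.0]
force: [0.2, -0.1, -0.5]
opening: 0.0403
```

```bash
python3 pl.py .537 -.280 .063 176.6; python3 - <<'E'
from h import *
from plant import *
c=read_camera('scene');crop(c,(80,190,215,370),3.3,'pics/j9.png')
E
```

```text
t 16.25 pos [ 0.5374 -0.2812  0.062 ] xyaw 176.73 tilt z [ 0. -0. -1.] F [ 0.2 -0.1 -0.5] op 0.0403
shift [ 0.005  0.011 -0.01 ] turn [-0.      0.      0.0007] rows [1. 1.] q6 -2.08
```

View pics/j9.png

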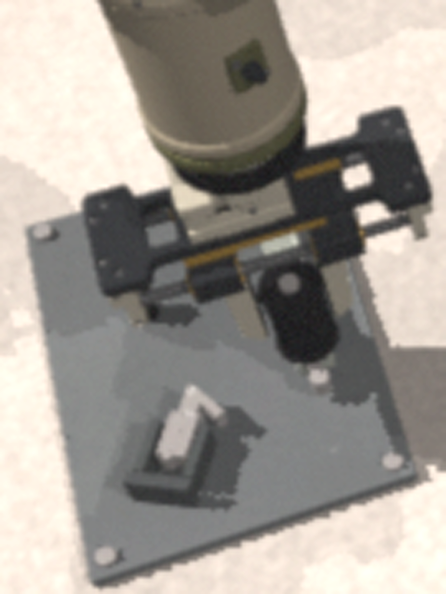

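move_arm:
  series:
    - [0.003,-0.09,0,0,0,0.022,-0.3]
    - [0.013,-0.18,0,0,0,0.045,-0.3]
    - [0.029,-0.27,0,0,0,0.067,-0.3]
    - [0.05,-0.36,0,0,0,0.089,-0.3]
    - [0.079,-0.445,0,0,0,0.111,-0.3]
    - [0.079,-0.445,0,0,0,0.111,-0.3]
  squeeze: 35

```text
t: 16.9
tool_pos: [0.527, -0.3246, 0.0619]
orientation: [-0.636, -3.076, -0.003]
force: [2.1, 7.0, 2.5]
opening: 0.0355
```

```bash
cat > arc.py <<'E'
from pl import *
P=np.array([.406,-.272]);a0=np.radians(-3.4)
s=read_state();p=s['tool_pos'][:2]-P
print('th',a0-np.arctan2(p[1],p[0]),'r',np.hypot(*p),'F',s['force'],'op',s['opening'],'wt',s['wrist_torque'])
M=Ro.from_rotvec(s['orientation']).as_matrix()
for th in map(float,sys.argv[1:]):
    a=a0-th; plan(*(P+.130*np.array([np.cos(a),np.sin(a)])),.063,np.degrees(a))
E
python3 arc.py .35 .82
```

```text
th 0.35045462784069603 r 0.13190794845087667 F [2.1042 6.9964 2.5128] op 0.035460022969457064 wt [ 1.0591 -0.2033  0.0406]
t 16.9 pos [ 0.527  -0.3246  0.0619] xyaw 156.63 tilt z [ 0.     0.002 -1.   ] F [2.1 7.  2.5] op 0.0355
shift [ 0.019  0.001 -0.011] turn [ 0.0006 -0.0002  0.0005] rows [1. 1.] q6 -1.8
t 16.9 pos [ 0.527  -0.3246  0.0619] xyaw 156.63 tilt z [ 0.     0.002 -1.   ] F [2.1 7.  2.5] op 0.0355
shift [ 0.161 -0.588 -0.012] turn [ 0.0005 -0.0003  0.1501] rows [2. 4.] q6 -1.8
```

```bash
python3 - <<'E'
from h import *
from plant import *
c=read_camera('scene');crop(c,(80,200,215,350),4,'pics/j10.png')
c=read_camera('top');crop(c,(405,205,525,335),4.5,'pics/j10t.png')
E
```

```text
(no output)
```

View pics/j10.png

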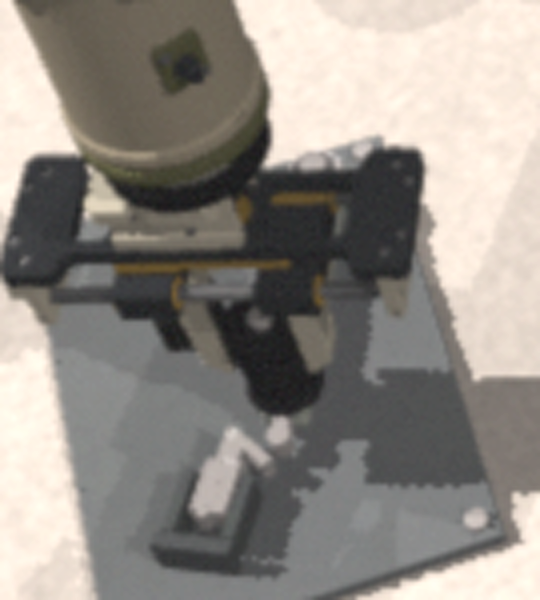

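View pics/j10t.png

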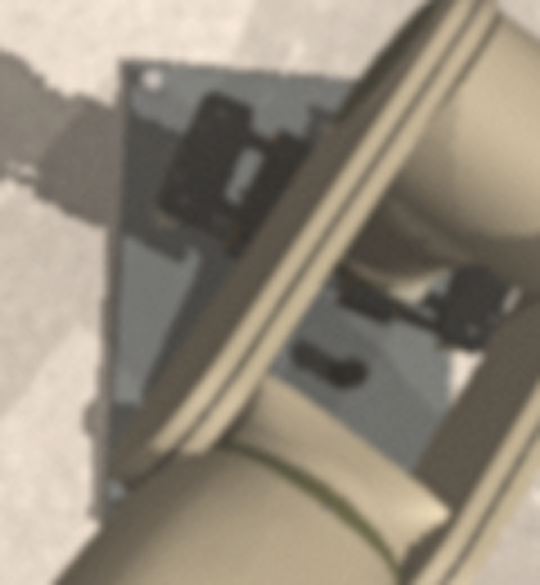

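```bash
python3 - <<'E'
from fit import *
s=load('scene0')
p=ray(s,full((80,200),4,[(260,320)])[0],.098);d=p[:2]-[.406,-.272];print(p,'th',np.radians(-3.4)-np.arctan2(d[1],d[0]),np.hypot(*d))
E
```

```text
[ 0.53042498 -0.32371975  0.098     ] th 0.33460053558472813 0.13474608821947118
```

move_arm:
  series:
    - [-0.005,-0.092,0,0,0,0.022,-0.3]
    - [0,-0.184,0,0,0,0.045,-0.3]
    - [0.014,-0.275,0,0,0,0.067,-0.3]
    - [0.036,-0.365,0,0,0,0.089,-0.3]
    - [0.065,-0.453,0,0,0,0.111,-0.3]
    - [0.065,-0.453,0,0,0,0.111,-0.3]
  squeeze: 40

```text
t: 17.6
tool_pos: [0.5027, -0.362, 0.0618]
orientation: [-1.158, -2.918, -0.006]
force: [-1.0, 11.9, 5.2]
opening: 0.0355
```

```bash
python3 arc.py .8;python3 - <<'E'
from h import *
from plant import *
c=read_camera('scene');crop(c,(80,200,215,350),4,'pics/j11.png')
E
```

```text
th 0.6902956808026502 r 0.13215036019955323 F [-1.0376 11.9203  5.1513] op 0.03551732719131179 wt [ 2.0597 -0.015  -0.048 ]
t 17.6 pos [ 0.5027 -0.362   0.0618] xyaw 136.7 tilt z [-0.001  0.004 -1.   ] F [-1.  11.9  5.2] op 0.0355
shift [ 0.028 -0.142 -0.012] turn [ 0.0007 -0.0012  0.033 ] rows [1. 1.] q6 -1.52
```

View pics/j11.png

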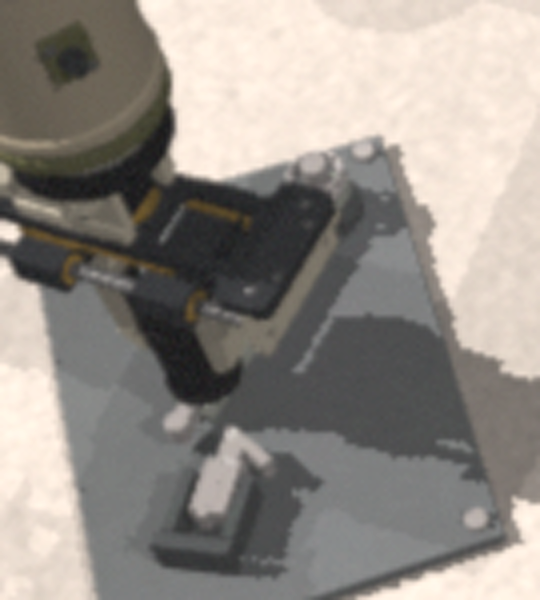

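Past the click: the nose, at (180,418), is beyond the pawl tip at (235,435), and the pawl is home again. Now the last bit towards the stop.

move_arm:
  series:
    - [0,-0.05,0,0,0,0.012,-0.3]
    - [0.002,-0.1,0,0,0,0.025,-0.3]
    - [0.005,-0.14,0,0,0,0.035,-0.3]
    - [0.005,-0.14,0,0,0,0.035,-0.3]
    - [0.005,-0.14,0,0,0,0.035,-0.3]

```text
t: 18.15
tool_pos: [0.4936, -0.371, 0.0618]
orientation: [-1.312, -2.852, -0.007]
force: [1.6, 13.0, 5.8]
opening: 0.0354
```

```bash
python3 arc.py .82;python3 - <<'E'
from h import *
from plant import *
c=read_camera('scene');crop(c,(80,200,215,350),4,'pics/j12.png')
c=read_camera('top');crop(c,(405,205,525,335),4.5,'pics/j12t.png')
E
```

```text
th 0.7869168862125975 r 0.13218411694276833 F [ 1.5742 12.9578  5.7898] op 0.03544651407887146 wt [ 2.1336 -0.1635 -0.0324]
t 18.15 pos [ 0.4936 -0.371   0.0618] xyaw 130.59 tilt z [-0.     0.005 -1.   ] F [ 1.6 13.   5.8] op 0.0354
shift [ 0.022 -0.043 -0.012] turn [ 0.0009 -0.0012  0.0054] rows [1. 1.] q6 -1.44
```

View pics/j12.png

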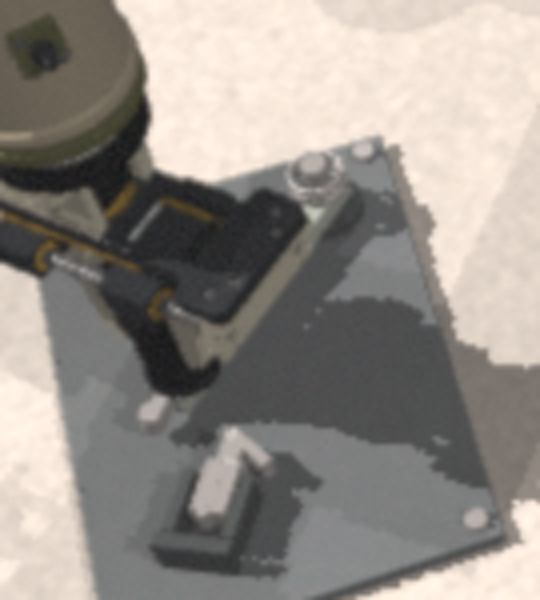

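View pics/j12t.png

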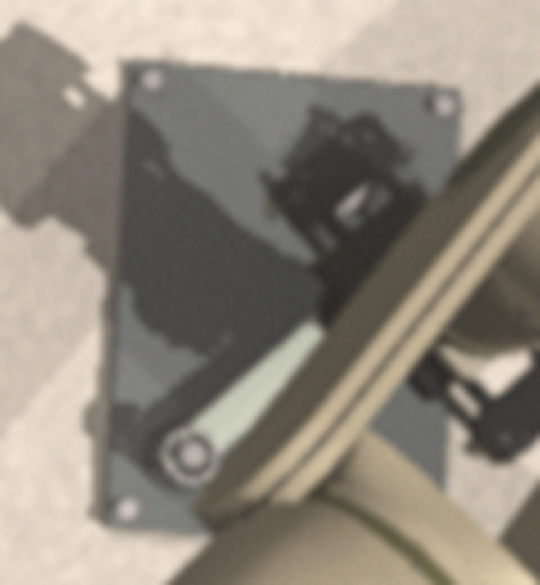

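```bash
python3 - <<'E'
from fit import *
s=load('scene0');t=load('top0')
f=lambda c,o,k,p,z: ray(c,full(o,k,[p])[0],z)[:2]
for z in(.02,.03,.04):
    r=f(s,(80,225),4,(387,315),z);n=f(s,(80,200),4,(153,412),z);rt=f(t,(405,205),4.5,(200,180),z)
    for P in([.406,-.272],[.4055,-.2725]):
        a=[np.arctan2(*(q-P)[::-1]) for q in(r,n,rt)]
        print(z,r,rt,n,'d',a[0]-a[1],'rel top rest',a[2]-a[1],np.hypot(*(r-P)),np.hypot(*(n-P)))
# arm edge direction in top view
e=[f(t,(405,205),4.5,p,.03) for p in((190,455),(320,337))]
e2=[f(t,(405,205),4.5,p,.03) for p in((190,430),(305,330))]
E
```

```text
0.02 [ 0.5585639  -0.28146565] [ 0.56970362 -0.28495358] [ 0.50548546 -0.39202384] d 0.8167270828076605 rel top rest 0.799727828476537 0.15285725905428313 0.15589445145576322
0.02 [ 0.5585639  -0.28146565] [ 0.56970362 -0.28495358] [ 0.50548546 -0.39202384] d 0.8156658310585385 rel top rest 0.7984762017105776 0.15332625310122971 0.1558301691399968
0.03 [ 0.56517387 -0.28157457] [ 0.56830249 -0.28266947] [ 0.51261683 -0.39104673] d 0.7803448549887154 rel top rest 0.7747803862345721 0.15946157068773326 0.15981011404679235
0.03 [ 0.56517387 -0.28157457] [ 0.56830249 -0.28266947] [ 0.51261683 -0.39104673] d 0.7792342554130226 rel top rest 0.7736210725785867 0.15993152228666538 0.15977278444372656
0.04 [ 0.57178384 -0.28168349] [ 0.56690137 -0.28038537] [ 0.5197482  -0.39006962] d 0.7456934182959056 rel top rest 0.7519696156822646 0.16606640394705413 0.16394842904045576
0.04 [ 0.57178384 -0.28168349] [ 0.56690137 -0.28038537] [ 0.5197482  -0.39006962] d 0.7445531617587419 rel top rest 0.7509080854686312 0.16653723567086853 0.16393677427542644
```

The arm angle is about 0.77 from the nose bolt in the image and 0.787 from the tool pose, so I'll push about 0.04 rad further while watching the force.

move_arm:
  series:
    - [0,-0.025,0,0,0,0.006,-0.3]
    - [0,-0.05,0,0,0,0.012,-0.3]
    - [0,-0.05,0,0,0,0.012,-0.3]
    - [0,-0.05,0,0,0,0.012,-0.3]

```text
t: 18.65
tool_pos: [0.49, -0.3741, 0.0618]
orientation: [-1.365, -2.827, -0.007]
force: [1.5, 14.1, 6.4]
opening: 0.0354
```

```bash
python3 arc.py .82;python3 - <<'E'
from h import *
from plant import *
c=read_camera('scene');crop(c,(80,200,215,350),4,'pics/j13.png')
E
```

```text
th 0.8229423725854678 r 0.13219706868207956 F [ 1.4621 14.0957  6.3809] op 0.035386548743718674 wt [ 2.2566 -0.2722  0.0148]
t 18.65 pos [ 0.49   -0.3741  0.0618] xyaw 128.44 tilt z [-0.     0.005 -1.   ] F [ 1.5 14.1  6.4] op 0.0354
shift [ 0.022  0.003 -0.012] turn [ 0.001  -0.0012 -0.0066] rows [1. 1.] q6 -1.41
```

View pics/j13.png

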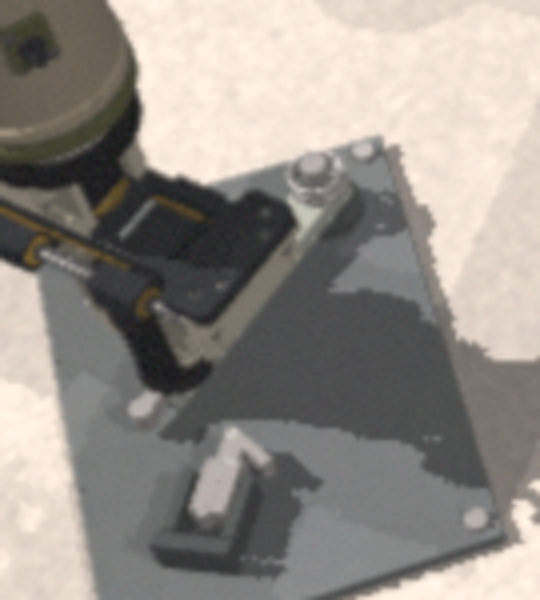

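move_arm:
  series:
    - [0,0,0,0,0,0,-0.3]
    - [0,0,0,0,0,0,-0.3]
    - [0,0,0,0,0,0,-0.3]
    - [0,0,0,0,0,0,-0.3]
    - [0,0,0,0,0,0,-0.3]

```text
t: 19.2
tool_pos: [0.4901, -0.374, 0.0618]
orientation: [-1.365, -2.827, -0.007]
force: [1.8, 14.1, 5.8]
opening: 0.0352
```

```bash
python3 arc.py .82;python3 - <<'E'
from h import *
from plant import *
c=read_camera('scene');cv2.imwrite('pics/f.png',c['frame'][:,:,::-1])
E
```

```text
th 0.8223611091459275 r 0.1321882635148234 F [ 1.7557 14.0658  5.7982] op 0.03518484807971705 wt [ 2.2654 -0.2459 -0.021 ]
t 19.2 pos [ 0.4901 -0.374   0.0618] xyaw 128.45 tilt z [-0.     0.005 -1.   ] F [ 1.8 14.1  5.8] op 0.0352
shift [ 0.022  0.003 -0.012] turn [ 0.0009 -0.0012 -0.0065] rows [1. 1.] q6 -1.41
```

View pics/f.png

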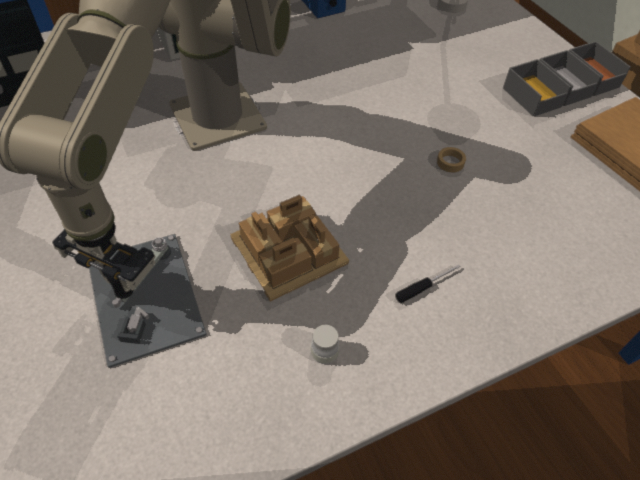

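All four cartons stand on the slab at (290,245), and the tape, driver and jar are where they started. The hold is steady, so I'm handing in.

```bash
python3 -c "
from plant import *
print(close_job())"
```

```text
the job is handed in; nothing more can be done
None
```

Both loose cartons are set in the two empty outlines and released, and I handed the job in at about 19 s with the tensioner arm still held back against its spring.

- **Cartons:** From the top view, their centres are within about 2 mm of the outline centres and their angles within about 0.5° of the outlines. The same method put the already-laid carton 4, which was not touched, 4 mm off and carton 3 about 2° off. Errors that size are as likely my picked points as real, so treat the carton figures as good to a few millimetres.
- **Tensioner:** The fingers grip the black idler post. The arm is past its click, with its nose clear of the pawl and the pawl back home.
    - **Angle:** The last tool reading was 0.82 rad against the stop at 0.85. An earlier check from the camera image read about 0.02 rad lower than the tool did, so the true angle is probably 0.80 to 0.82.
    - **Hold:** The push was steady at about 14 N for the last half second before hand-in, with no sharp rise from the stop.
- **Grip on the idler:** The finger opening fell from 40 mm to 35.5 mm early in the push. I didn't find out why, but the idler followed all the way and the opening stayed near 35 mm.
- **Other items:** The tape roll, screwdriver and jar look unmoved in the last picture.

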